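# Move the label holder to the stocked parts bin and hold it home

## Robot

A 6-joint arm with a two-finger parallel gripper is mounted at the origin on the work surface. World frame = base frame: x ahead of the robot, y to its left, z up, the work surface at z = 0. Lengths are in m, angles in rad, forces in N, time in s.
With the tool pointing down it reaches from about 0.35 to 0.975 m from the base axis. Payload 4.9 kg.
Tool frame: the origin (TCP) lies between the finger pads; the fingertips stand 19 mm ahead of it and the grasp point (between the pads) is the TCP; z points along the fingers, y is the line along which they close (so a half turn about z gives the same grasp; the last joint's range is limited). The gripper opens to 85 mm and grips with 20 to 120 N. Pads are 22 mm wide; open, the fingers measure 114 mm over their backs; the gripper's body (76 mm by 85 mm) begins 54 mm behind the grasp point. The pads swing forward as they close: fully open they stand 13 mm farther back than shut.
Start: joints at [1.008, 0.053, 1.613, -0, 1.476, -0.119], TCP at [0.268, 0.564, 0.225] pointing down, gripper open.
Joint ranges: [-3.01, 3.01], [-1.01, 2.22], [0.06, 2.58], [-1.02, 4.17], [0.09, 2.62], [-3.14, 3.14]. Speed limits (rad/s): [2.57, 2.57, 3.14, 3.14, 3.14, 3.14].

## Interface

Orientations are given as a rotation vector (axis times angle).
In Python, from station import ctrl gives the robot as it stands. The module is installed in compiled form; this text tells all that it offers.
- The arm moves only by the tool servo_tool, never from a script. Its argument "increments" is a list that holds one entry, the list of rows, each a list of 5 numbers: the finger opening in cm, from 0 to 8.54, then the shift along the tool's x, y, z in cm, then the turn about the tool's z in degrees. A call has 1 to 5 rows; each row is the pose to reach, as a shift and turn from the pose commanded when the call began, along the tool's axes at that moment; what a row does not reach only later rows make up. A row lasts 1/10 s, in which the tool goes at most 50 mm and 8.59 degrees, less where a joint would pass 70% of its speed; a pose out of reach is approached as far as the arm can. A call with a gripper value outside its range is refused whole. The fingers move at their own pace and stop on an object; "newtons" is the grip in N (left out, the last holds). Time passes only in rows, so rows that repeat a pose let the fingers close. It gives the time, the measured TCP pose, the force, the opening and the grip force at its end, in the units of the state.
- ctrl.get_obs(): the state, without advancing time (a new reading comes with each control period).
- ctrl.get_image(name): name is "scene" or "side" or "wrist"; returns a dict with "img" (384x512x3 uint8, red, green, blue), "fx", "fy", "cx", "cy" (pixels), "k1" (the pictures are not rectified: a ray, as slopes to the right and down, at radius r is drawn at 1 + k1 r^2 times it, then the intrinsics apply), "rvec" (rotation vector, rad) and "tvec" (3), from world to camera coordinates, as OpenCV has them; the wrist camera has in their place "mount" (4x4, takes a point from camera to tool coordinates, whose origin is the TCP and whose axes are the flange's). Camera axes: x right, y down, z forward; pixel columns grow to the right and rows downward; lengths in m; the calibration is good to about 2 mm. A picture is of the moment at which its call begins: read the wrist's pose just before it. There is no depth.
- ctrl.finish_job(): hands the job in; it is judged then, once.
The state is a dict: "t": time; "q": joint angles; "dq": joint speeds; "effort": joint torques, N m; "tool_pos": TCP position; "tool_rot": TCP orientation; "contact_force": force on the tool from outside, world axes, zero at the start; "wrist_torque": the same for the moment, N m; "opening": finger opening in m; "grip_force": force on a finger pad.
Only numpy, scipy, OpenCV 4.12 (cv2) and the standard library are available. Lean on these libraries where they do the work, as an engineer would, in place of code of your own. Each camera call takes 0.05 s, during which the arm holds its last target. There are 200 camera calls.

## Task

On the bench stand three parts bins: pull the label holder out of the snap catch on the front of the empty bin, carry it to the bin that holds steel collars but has no label holder, and push it down behind that bin's front lip, white label facing outwards like on the neighbouring bin, until it is fully home. The seat there is sprung and lifts the holder again if it is let go, so finish while still holding it pressed fully down; leave the loose parts on the bench where they are.

Things in the scene. Friction and masses are not known exactly. Their poses are not given: they have to be found in the camera images.
- holder: Loose grey plastic label holder, 35 to 70 g, starting in the empty bin's channel. Origin: centre of its lower edge; z up, its front with the white paper label looks to its -x. Blade: 6 mm thick (x), 60 mm wide (y), z 0 to 40 mm, with a 24 mm wide window at z 8 to 18 mm. Grip tab above it: 12 mm thick (x), 36 mm wide (y), z 40 to 75 mm, centred; can be gripped across x or y.
- label_face (a point): Centre of the white label on the front of the tab: 6 mm in front of (-x) and 57.5 mm above the holder's origin.
- bin_empty: Empty blue plastic parts bin, fixed, 120 mm wide (y), walls 65 mm high. Origin: bench height (z 0) on the centre line of the label channel at its front; -x points out, away from the robot; the bin's inside lies at x 8 to 120 mm. The channel (8 mm in x, 64 mm in y) runs between the front wall at +x and a lip at -x (top 61 mm). The holder stands on its fixed floor, 30 mm above the bench.
- bin_new: The bin to be labelled: same blue bin, same size, fixed, holding eight steel collars (up to 30 mm high), with an empty label channel. Origin and axes as for the empty bin: z 0 on the channel's centre line, outside at -x. Its front wall's top is at 65 mm.
- new_mouth (a point): Centre line of bin_new's label channel, 55 mm above the bench, at the top of the lip's straight part. Channel 8 mm wide (x -4 to +4 mm) and 64 mm long (y) for the 6 mm by 60 mm blade; above 55 mm the lip flares outwards by 45 degrees up to 61 mm, giving a mouth about 14 mm wide.
- seat (a joint): Depth in m to which the sprung steel seat in bin_new's channel is pressed: 0 free (its top 36 mm above the bench), 0.009 fully down on a hard stop (its top, so the home holder's lower edge, at 27 mm). It pushes up with 2.4 N at 0, 6 N at the stop; a push of 8 to 12 N keeps it home.
- bin_other: The neighbouring bin: same blue bin, fixed, filled with bolts, its own label holder permanently fixed in its channel (top of that tab 103 mm above the bench). Origin and axes as for the other bins. Not part of the job.
- lock_ring: Loose aluminium ring, 68 mm outside diameter, 12 mm high, flat on the bench; origin under its centre. Leave in place.
- top_hat: Loose green painted spring seat, 72 mm flange, 34 mm high, on the bench; origin under its centre. Leave in place.
- spacer: Loose dark steel cylinder, 28 mm diameter, 40 mm high, upright on the bench; origin under its centre. Leave in place.
- catch_point (a point): Middle of the empty bin's channel, 43 mm above the bench, where a sprung black roller in the gap of the lip snaps into the window of the holder's blade. Pulling the holder straight up takes about 9 to 15 N within the first 4 mm, then drags with 5 to 10 N until its lower edge is above the lip (61 mm).
Mind the look-alikes: they are no part of the job. There is more than one size of the holder; the job needs the smallest.

How it is judged:
By the outcome, as a careful person would: the job done as asked, in the order asked, and still so for the second after the job is handed in, while the arm keeps its last pose, push and grip.
It also fails if it takes over 38 s, if anything falls off the work surface, if the arm or the gripper's body presses on something with over 40 N, if the wrist force passes 120 N, or if a joint passes its speed limit or range.

## Working session

There is one attempt and no reset: what is moved stays moved. The work goes in short steps, Python scripts to look and compute and a tool call to move; the robot and the scene stay as the last step left them, time stands still between calls to the robot, and variables do not carry over. Pictures are saved under pics/ and viewed, at most 10 in all, crops included, and the job is handed in when it is done.

Besides the shell and the picture viewer there is one more tool, called by a JSON object that holds its "api" and its "payload". servo_tool: Moves the arm, as the interface text tells. Its arguments: {"type":"object","properties":{"increments":{"type":"array"},"newtons":{"type":"number"}},"required":["increments"]}

```bash
mkdir -p pics
cat > h.py <<'E'
import numpy as np, cv2
from scipy.spatial.transform import Rotation as R
from station import ctrl
def shot(n):
    o=ctrl.get_obs(); d=ctrl.get_image(n)
    if n=="wrist":
        T=np.eye(4);T[:3,:3]=R.from_rotvec(o["tool_rot"]).as_matrix();T[:3,3]=o["tool_pos"]
        M=T@np.array(d["mount"])
    else:
        M=np.eye(4);M[:3,:3]=R.from_rotvec(np.ravel(d["rvec"])).as_matrix().T;M[:3,3]=-M[:3,:3]@np.ravel(d["tvec"])
    d["M"]=M; return d
def ray(d,u,v):
    x,y=(u-d["cx"])/d["fx"],(v-d["cy"])/d["fy"]; X,Y=x,y
    for _ in range(20):
        s=1+d["k1"]*(X*X+Y*Y); X,Y=x/s,y/s
    return d["M"][:3,3], d["M"][:3,:3]@np.array([X,Y,1.])
def onz(d,u,v,z):
    c,r=ray(d,u,v); return c+r*(z-c[2])/r[2]
def tri(a,pa,b,pb):
    c1,r1=ray(a,*pa);c2,r2=ray(b,*pb)
    s=np.linalg.lstsq(np.c_[r1,-r2],c2-c1,rcond=None)[0]
    p,q=c1+s[0]*r1,c2+s[1]*r2; return (p+q)/2,np.linalg.norm(p-q)
def proj(d,P):
    p=np.linalg.inv(d["M"])@np.r_[P,1]; x,y=p[0]/p[2],p[1]/p[2]; s=1+d["k1"]*(x*x+y*y)
    return np.array([d["fx"]*x*s+d["cx"],d["fy"]*y*s+d["cy"]])
def save(d,f): cv2.imwrite("pics/"+f,cv2.cvtColor(d["img"],cv2.COLOR_RGB2BGR))
E
python3 - <<'E'
from h import *
import pickle
D={n:shot(n) for n in("scene","side","wrist")}
pickle.dump(D,open("d0.pkl","wb"))
for n in D: save(D[n],n+"0.png"); print(n,D[n]["M"].round(3).tolist())
print(ctrl.get_obs())
E
```

```text
scene [[0.722, 0.44, -0.534, 1.257], [0.692, -0.473, 0.545, -0.53], [-0.012, -0.763, -0.646, 0.791], [0.0, 0.0, 0.0, 1.0]]
side [[-0.837, -0.426, 0.344, 0.346], [-0.548, 0.637, -0.543, 0.611], [0.013, -0.642, -0.766, 0.842], [0.0, 0.0, 0.0, 1.0]]
wrist [[0.428, 0.858, 0.284, 0.195], [0.904, -0.406, -0.136, 0.598], [-0.001, 0.315, -0.949, 0.372], [0.0, 0.0, 0.0, 1.0]]
{'t': 0.15, 'q': array([ 1.00800139e+00,  5.32294860e-02,  1.61399143e+00,  3.79862617e-05,
        1.47598396e+00, -1.19018845e-01]), 'dq': array([-5.40745408e-05, -4.67502371e-04, -3.33959722e-03,  2.65578130e-04,
        8.07969048e-04,  1.76422817e-04]), 'effort': array([-2.79647411e-04, -3.94241488e+01, -3.70723093e+01, -1.65948750e-04,
        4.67433420e-03, -1.04055013e-05]), 'tool_pos': array([0.26807944, 0.56403784, 0.22412272]), 'tool_rot': array([-6.91254749e-01, -3.06400967e+00,  2.36643785e-03]), 'contact_force': array([ 0.37720613, -0.15863382,  0.13837262]), 'wrist_torque': array([ 0.07984839,  0.06296634, -0.07139556]), 'grip_force': 0.0, 'opening': 0.08502902442586063}
```

View pics/scene0.png

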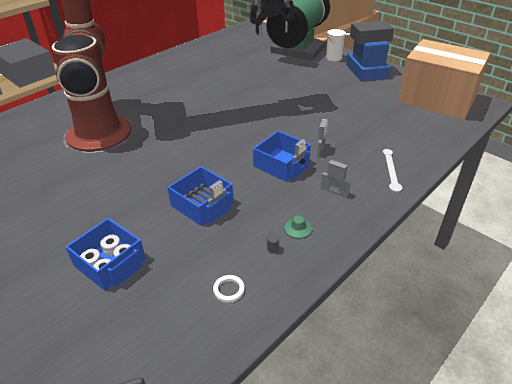

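View pics/side0.png

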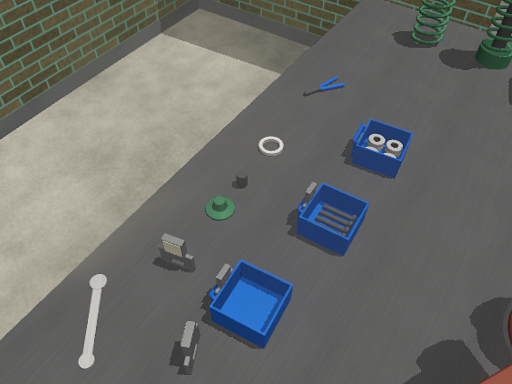

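The scene view shows the empty bin at about (282,155) with its holder at (300,150), the bolts bin at (200,195), and the collar bin, which has no holder, at (105,255). The side view shows the empty bin at (250,303) with its holder at (223,278), and the collar bin at (382,148). The two other holders standing on the bench are decoys.

Run:
```python
from h import *
import pickle
D=pickle.load(open("d0.pkl","rb"))
def c(n,u,v,w=100,h=75): return cv2.resize(D[n]["img"][v:v+h,u:u+w],(400,300),interpolation=cv2.INTER_CUBIC)
m=np.vstack([np.hstack([c("scene",240,120),c("scene",58,215)]),np.hstack([c("side",200,255),c("side",335,110)])])
cv2.imwrite("pics/crops.png",m[:,:,::-1])
```

```text
(no output)
```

View pics/crops.png

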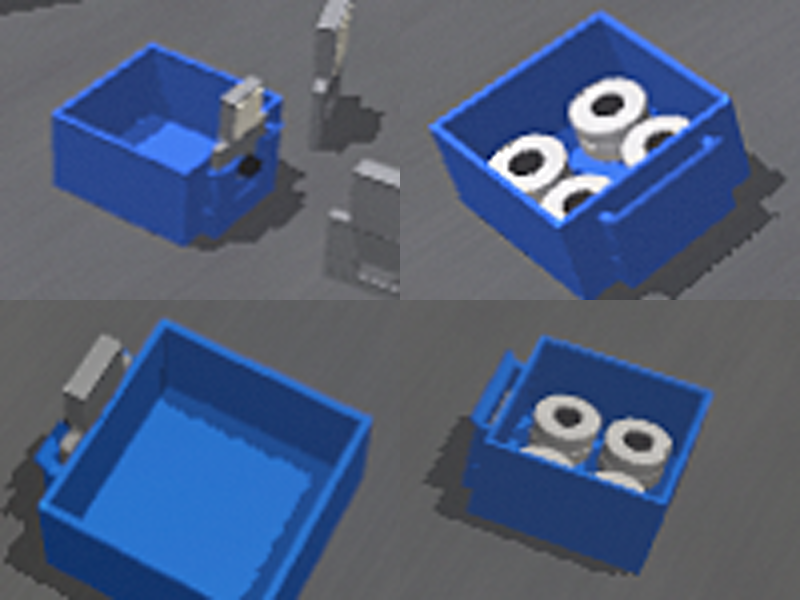

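The crops show clear rim corners on both bins, so I'll cast them onto z = 0.065.

Run:
```python
from h import *
import pickle
D=pickle.load(open("d0.pkl","rb"))
def P(n,u0,v0,pts,z=.065):
    return np.array([onz(D[n],u0+x/4-.4,v0+y/4-.4,z)[:2] for x,y in pts])
for nm,p in {"Es":P("scene",240,120,[(53,115),(153,45),(282,97),(188,175)]),"Ns":P("scene",58,215,[(32,127),(202,12),(330,97),(165,225)]),
 "Nd":P("side",335,110,[(145,38),(312,92),(265,200),(87,140)]),"Ed":P("side",200,255,[(165,20),(370,118),(42,203)])}.items():
    print(nm,p.round(4).tolist(),np.linalg.norm(np.diff(p,axis=0),axis=1).round(3),np.degrees(np.arctan2(*np.diff(p,axis=0).T[::-1])).round(1))
# tab top corners of holder, z=.105
print(P("scene",240,120,[(222,102),(248,78),(264,87),(236,110)],.105).round(4).tolist())
print(P("side",200,255,[(65,85),(105,35),(121,43),(80,95)],.105).round(4).tolist())
for n in D: print(n,[proj(D[n],[*q,.065]).round() for q in D and [(0.46,0.2)]])
```

```text
Es [[0.5133, 0.216], [0.504, 0.3344], [0.6196, 0.3458], [0.6318, 0.2272]] [0.119 0.116 0.119] [ 94.5   5.6 -84.1]
Ns [[0.4719, -0.3475], [0.4603, -0.2293], [0.576, -0.2169], [0.5901, -0.3326]] [0.119 0.116 0.117] [ 95.6   6.1 -83.1]
Nd [[0.5856, -0.3356], [0.4701, -0.3484], [0.4593, -0.234], [0.5759, -0.2204]] [0.116 0.115 0.117] [-173.7   95.4    6.7]
Ed [[0.6283, 0.2272], [0.5116, 0.2174], [0.6193, 0.3437]] [0.117 0.166] [-175.2   49.5]
[[0.6284, 0.2649], [0.6226, 0.3], [0.6379, 0.2988], [0.6416, 0.2639]]
[[0.6328, 0.3029], [0.6331, 0.2701], [0.6241, 0.2694], [0.6237, 0.3032]]
scene [array([236., 144.])]
side [array([319., 290.])]
wrist [array([ 83., 392.])]
```

```bash
cat >> h.py <<'E'
def to(P,ang):
    """increments (cm, deg) bringing TCP to P with tool y along world angle ang (deg, mod 180)"""
    o=ctrl.get_obs(); A=R.from_rotvec(o["tool_rot"]).as_matrix()
    s=A.T@(np.array(P)-o["tool_pos"])*100
    ya=np.degrees(np.arctan2(A[1,1],A[0,1])); t=-((ang-ya+90)%180-90)
    print("t",round(o["t"],2),"shift",s.round(2),"turn",round(t,2),"| y ang",round(ya,2),"z",A[:,2].round(4),"q6",o["q"][5].round(2),"F",o["contact_force"].round(1),"pos",o["tool_pos"].round(4),"open",round(o["opening"],4))
E
python3 -c "
from h import *
to([.629,.286,.2],5.5)"
```

```text
t 0.15 shift [-44.53  -9.61   2.42] turn 59.07 | y ang 64.57 z [-9.0e-04 -1.3e-03 -1.0e+00] q6 -0.12 F [ 0.4 -0.2  0.1] pos [0.2681 0.564  0.2241] open 0.085
```

{"api": "servo_tool", "payload": {"increments": [[[8.5,-5,-1,0.2,6.5],[8.5,-9.5,-2,0.5,13],[8.5,-14,-3,0.7,19.5],[8.5,-18,-4,1,26],[8.5,-22,-5,1.2,32]]]}}

```text
t: 0.65
tool_pos: [0.4465, 0.4234, 0.2125]
tool_rot: [-1.515, -2.751, 0.001]
contact_force: [-0.3, 0.4, -0.6]
opening: 0.0852
grip_force: 0.0
```

```bash
python3 -c "
from h import *
to([.629,.286,.2],5.5)"
```

```text
t 0.65 shift [-21.36   8.08   1.24] turn 26.81 | y ang 32.31 z [-7.e-04 -4.e-04 -1.e+00] q6 0.07 F [-0.3  0.4 -0.6] pos [0.4465 0.4234 0.2125] open 0.0852
```

{"api": "servo_tool", "payload": {"increments": [[[5,-4.4,1.6,0.2,5.4],[5,-8.7,3.2,0.5,10.8],[5,-13,4.9,0.7,16.1],[5,-17.3,6.5,1,21.5],[5,-21.4,8.1,1.2,26.8]]]}}

```text
t: 1.15
tool_pos: [0.6302, 0.2865, 0.2004]
tool_rot: [-2.111, -2.326, 0.001]
contact_force: [0.6, 0.6, -0.2]
opening: 0.0499
grip_force: 0.0
```

{"api": "servo_tool", "payload": {"increments": [[[4,0,0,0,0],[4,0,0,0,0]]]}}

```text
t: 1.35
tool_pos: [0.6292, 0.2873, 0.2002]
tool_rot: [-2.107, -2.328, 0.002]
contact_force: [-0.5, -0.7, -0.0]
opening: 0.0402
grip_force: 0.0
```

```bash
python3 -c "
from h import *
import pickle
to([.629,.286,.2],5.5)
w=shot('wrist');pickle.dump(w,open('w1.pkl','wb'));save(w,'w1.png')"
```

```text
t 1.35 shift [-0.12 -0.04  0.02] turn 0.21 | y ang 5.71 z [-1.7e-03 -1.0e-04 -1.0e+00] q6 0.22 F [-0.5 -0.7 -0. ] pos [0.6292 0.2873 0.2002] open 0.0402
```

View pics/w1.png

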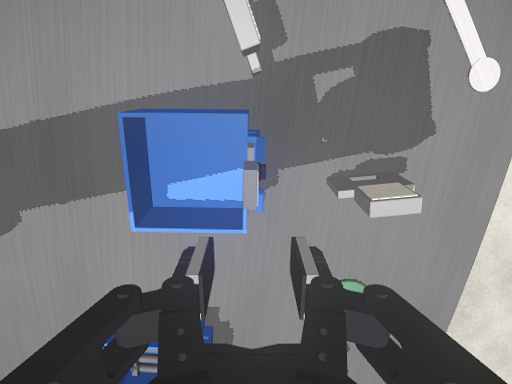

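The wrist view shows the tab at about (251,185), inside the jaw line (x from 213 to 292). The rim corners are at (120,113), (248,110), (246,233) and (131,232), and a decoy stands about 75 mm outward, clear of the fingers. A zoomed crop will give the tab edges.

```bash
python3 -c "
from h import *
import pickle
w=pickle.load(open('w1.pkl','rb'))
cv2.imwrite('pics/w1c.png',cv2.resize(w['img'][105:240,225:285],None,fx=4.4,fy=4.4,interpolation=cv2.INTER_CUBIC)[:,:,::-1])
r=[onz(w,*p,.065) for p in [(120,113),(248,111),(246,233),(131,232)]];print(np.round(r,4))"
```

```text
[[0.5025 0.3353 0.065 ]
 [0.619  0.3481 0.065 ]
 [0.6288 0.2268 0.065 ]
 [0.5101 0.2154 0.065 ]]
```

View pics/w1c.png

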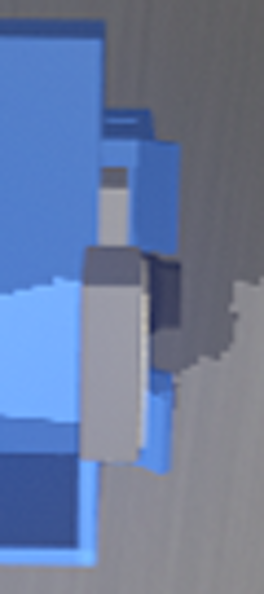

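The crop shows the tab's top face running from (83,285) to (140,285) and from (81,460) to (138,460).

```bash
python3 -c "
from h import *
import pickle
w=pickle.load(open('w1.pkl','rb'))
r=np.array([onz(w,225+x/4.4-.4,105+y/4.4-.4,.105) for x,y in [(83,285),(140,285),(138,460),(81,460)]]);print(r.round(4),r.mean(0))
print(np.degrees(np.arctan2(*(r[1]-r[0])[1::-1])),np.degrees(np.arctan2(*(r[0]-r[3])[1::-1]))-90)
c=r.mean(0);to([c[0],c[1],.092],5.5)"
```

```text
[[0.6201 0.3038 0.105 ]
 [0.6307 0.3049 0.105 ]
 [0.634  0.2699 0.105 ]
 [0.623  0.2688 0.105 ]] [0.62695651 0.286869   0.105     ]
5.793867272179944 4.653060218942542
t 1.4 shift [-0.11 -0.16 10.85] turn 0.29 | y ang 5.79 z [-1.4e-03  1.0e-04 -1.0e+00] q6 0.22 F [ 0.4  0.4 -0.3] pos [0.6286 0.2881 0.2005] open 0.0398
```

{"api": "servo_tool", "payload": {"increments": [[[4,-0.1,-0.1,3,0.4],[4,-0.1,-0.1,6,0.4],[4,-0.1,-0.1,8.5,0.4],[4,-0.1,-0.1,10,0.4],[4,-0.1,-0.1,10.8,0.4]]], "newtons": 60}}

```text
t: 1.9
tool_pos: [0.6264, 0.2878, 0.0914]
tool_rot: [-2.112, -2.324, 0.003]
contact_force: [-0.6, -0.1, 0.5]
opening: 0.04
grip_force: 0.0
```

{"api": "servo_tool", "payload": {"increments": [[[3,0,0,0,0],[2,0,0,0,0],[1,0,0,0,0],[1,0,0,0,0],[1,0,0,0,0]]]}}

```text
t: 2.4
tool_pos: [0.6293, 0.2875, 0.0952]
tool_rot: [2.114, 2.322, 0.005]
contact_force: [-0.4, 1.4, 4.1]
opening: 0.0105
grip_force: 29.1
```

{"api": "servo_tool", "payload": {"increments": [[[0,0,0,0,0],[0,0,0,0,0],[0,0,0,0,0]]]}}

```text
t: 2.7
tool_pos: [0.6294, 0.2875, 0.0953]
tool_rot: [2.114, 2.322, 0.005]
contact_force: [-1.0, 0.7, 5.2]
opening: 0.0091
grip_force: 58.7
```

```bash
python3 -c "
from h import *
to([.6275,.287,.092],5.2)
w=shot('wrist');s=shot('side');c=shot('scene')
f=lambda i:cv2.resize(i,(400,300),interpolation=cv2.INTER_CUBIC)
a=f(w['img'][140:380,100:420]);b=f(s['img'][240:315,175:275]);d=f(c['img'][110:185,245:345])
cv2.imwrite('pics/g1.png',np.vstack([np.hstack([a,b]),np.hstack([d,d*0])])[:,:,::-1])"
```

```text
t 2.7 shift [-0.03 -0.2   0.33] turn 0.17 | y ang 5.37 z [ 0.0032  0.0013 -1.    ] q6 0.23 F [-1.   0.7  5.2] pos [0.6294 0.2875 0.0953] open 0.0091
```

View pics/g1.png

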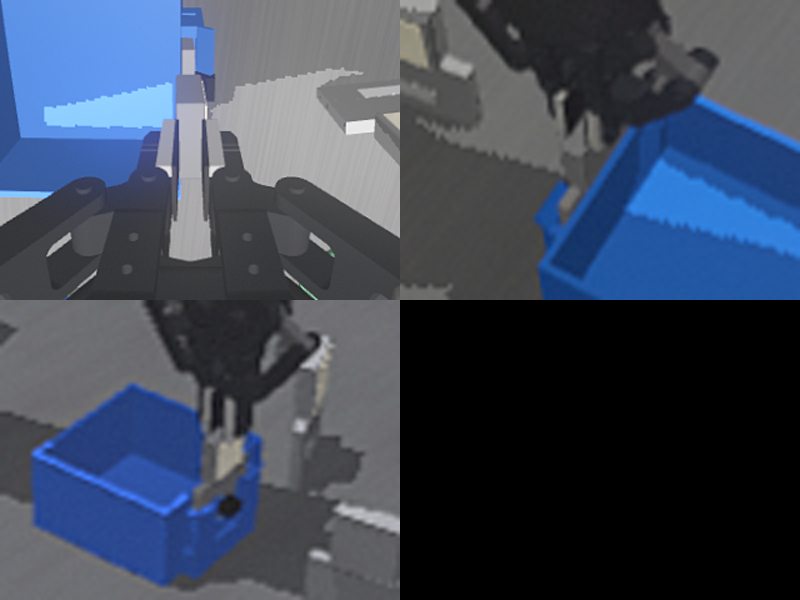

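The grasp looks good: the pads sit on both faces of the tab. The tool was pushed up about 4 mm while closing, so the arm is compliant. I'll pull straight up next.

{"api": "servo_tool", "payload": {"increments": [[[0,0,0,-0.6,0],[0,0,0,-1.2,0],[0,0,0,-1.8,0],[0,0,0,-2.4,0],[0,0,0,-3,0]]], "newtons": 80}}

```text
t: 3.35
tool_pos: [0.6285, 0.2871, 0.1245]
tool_rot: [2.115, 2.323, 0.001]
contact_force: [-0.3, 0.5, -1.5]
opening: 0.008
grip_force: 79.3
```

{"api": "servo_tool", "payload": {"increments": [[[0,0,0,-1,0],[0,0,0,-2,0],[0,0,0,-3,0],[0,0,0,-4,0],[0,0,0,-5,0]]]}}

```text
t: 3.85
tool_pos: [0.6281, 0.287, 0.1742]
tool_rot: [2.115, 2.323, 0.0]
contact_force: [-0.6, -0.5, 0.2]
opening: 0.008
grip_force: 79.3
```

{"api": "servo_tool", "payload": {"increments": [[[0,0,0,-1,0],[0,0,0,-2,0],[0,0,0,-3,0],[0,0,0,-3,0]]]}}

```text
t: 4.25
tool_pos: [0.6291, 0.2873, 0.2056]
tool_rot: [2.114, 2.322, 0.005]
contact_force: [0.4, 0.1, -0.3]
opening: 0.0083
grip_force: 79.3
```

```bash
python3 -c "
from h import *
to([.586,-.276,.2],6)"
```

```text
t 4.25 shift [-55.68  -9.57   0.49] turn -0.63 | y ang 5.37 z [ 0.0033  0.0011 -1.    ] q6 0.23 F [ 0.4  0.1 -0.3] pos [0.6291 0.2873 0.2056] open 0.0083
```

{"api": "servo_tool", "payload": {"increments": [[[0,-2,-0.3,0,0],[0,-6,-1,0,0],[0,-10,-1.7,0,0],[0,-14,-2.4,0,0],[0,-18,-3.1,0,0]]]}}

```text
t: 4.75
tool_pos: [0.6131, 0.1025, 0.2022]
tool_rot: [-2.115, -2.322, 0.002]
contact_force: [1.1, -0.0, -0.2]
opening: 0.0081
grip_force: 79.3
```

{"api": "servo_tool", "payload": {"increments": [[[0,-4,-0.7,0,0],[0,-8,-1.4,0,0],[0,-12,-2.1,0,0],[0,-16,-2.8,0,0],[0,-20,-3.4,0,0]]]}}

```text
t: 5.25
tool_pos: [0.5976, -0.0997, 0.2023]
tool_rot: [-2.115, -2.322, 0.001]
contact_force: [0.8, -0.6, 0.3]
opening: 0.0078
grip_force: 79.3
```

{"api": "servo_tool", "payload": {"increments": [[[0,-4,-0.7,0,0],[0,-7.5,-1.3,0,0],[0,-11,-1.9,0,-0.3],[0,-13.5,-2.3,0,-0.6],[0,-14.5,-2.5,0,-0.6]]]}}

```text
t: 5.75
tool_pos: [0.5862, -0.2468, 0.2022]
tool_rot: [-2.106, -2.33, 0.002]
contact_force: [0.2, -0.1, -1.0]
opening: 0.0083
grip_force: 79.3
```

```bash
python3 -c "
from h import *
import pickle
to([.586,-.276,.2],6)
D={n:shot(n) for n in('wrist','side','scene')};pickle.dump(D,open('d2.pkl','wb'))
f=lambda i:cv2.resize(i,(400,300),interpolation=cv2.INTER_CUBIC)
h=lambda n,o=0:(lambda p:f(D[n]['img'][max(0,p[1]-48+o):max(0,p[1]-48+o)+96,max(0,p[0]-64):max(0,p[0]-64)+128]))(proj(D[n],[.586,-.276,.11]).astype(int))
print([proj(D[n],[.586,-.276,.11]) for n in D])
a=f(D['wrist']['img'][60:360,60:460])
cv2.imwrite('pics/g2.png',np.vstack([np.hstack([a,h('side')]),np.hstack([h('scene'),a*0])])[:,:,::-1])"
```

```text
t 5.75 shift [-2.9  -0.32  0.22] turn -0.21 | y ang 5.79 z [-1.6e-03  1.0e-04 -1.0e+00] q6 -0.62 F [ 0.2 -0.1 -1. ] pos [ 0.5862 -0.2468  0.2022] open 0.0083
[array([248.68736027, 222.6420879 ]), array([365.03019849, 118.05525416]), array([115.91566433, 241.14004347])]
```

View pics/g2.png

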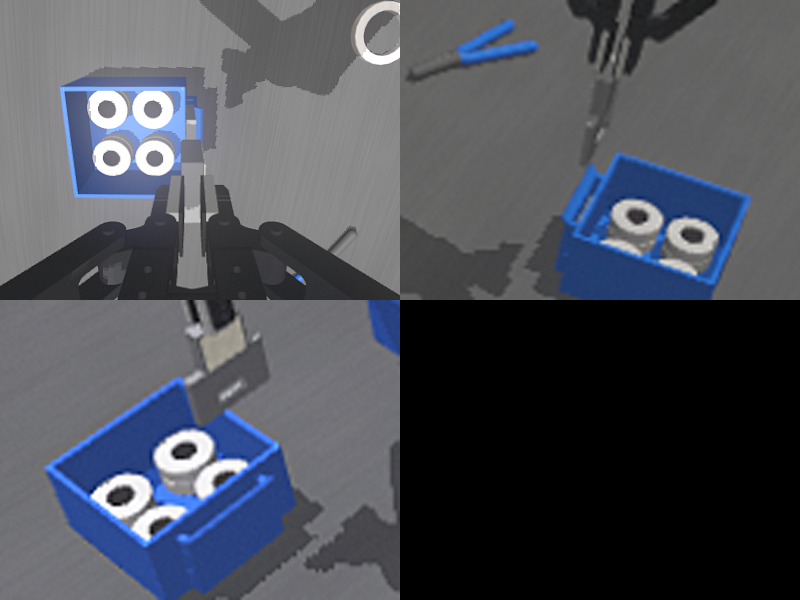

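The holder came out and hangs straight with its label facing outwards. The collar bin's rim corners in the wrist view are at about (122,148), (247,148) and (135,257), with the lip to the right of the front wall. I'll refine the bin pose and check the tilt of the blade's lower edge from the scene view.

```bash
python3 -c "
from h import *
import pickle
D=pickle.load(open('d2.pkl','rb'));w=D['wrist'];s=D['scene']
# refine rim corners by blue-mask edges in wrist
hsv=cv2.cvtColor(w['img'],cv2.COLOR_RGB2HSV);m=cv2.inRange(hsv,(100,120,60),(125,255,255))
k=cv2.findContours(m[140:262,100:290],cv2.RETR_EXTERNAL,cv2.CHAIN_APPROX_NONE)[0];k=max(k,key=cv2.contourArea)
print(cv2.approxPolyDP(k,4,True).reshape(-1,2)+[100,140])
r=np.array([onz(w,*p,.065) for p in [(122,148),(247,148),(135,257)]]);print(r.round(4))
o=ctrl.get_obs();A=R.from_rotvec(o['tool_rot']).as_matrix();n=A[:,1];p0=o['tool_pos']+.003*n
for x,y in [(206,126),(270,72),(265,33),(187,86)]:
    c,d=ray(s,51+x*.32-.4,193+y*.32-.4);q=c+d*(n@(p0-c))/(n@d);print('blade in tool',(A.T@(q-o['tool_pos'])*1000).round(1))
S=D['side']
cv2.imwrite('pics/g3.png',np.hstack([cv2.resize(s['img'][190:330,60:170],None,fx=3.6,fy=3.6,interpolation=cv2.INTER_CUBIC),cv2.resize(w['img'][140:280,220:275],None,fx=3.6,fy=3.6,interpolation=cv2.INTER_CUBIC)])[:,:,::-1])"
```

```text
[[120 147]
 [135 256]
 [214 257]
 [168 254]
 [152 236]
 [143 237]
 [133 222]
 [124 152]
 [145 150]
 [147 160]
 [156 150]]
[[ 0.4597 -0.2318  0.065 ]
 [ 0.5784 -0.22    0.065 ]
 [ 0.4699 -0.3494  0.065 ]]
blade in tool [-28.5   3.   65.6]
blade in tool [28.6  3.  59.1]
blade in tool [32.4  3.  25.8]
blade in tool [-32.9   3.   25.3]
```

View pics/g3.png

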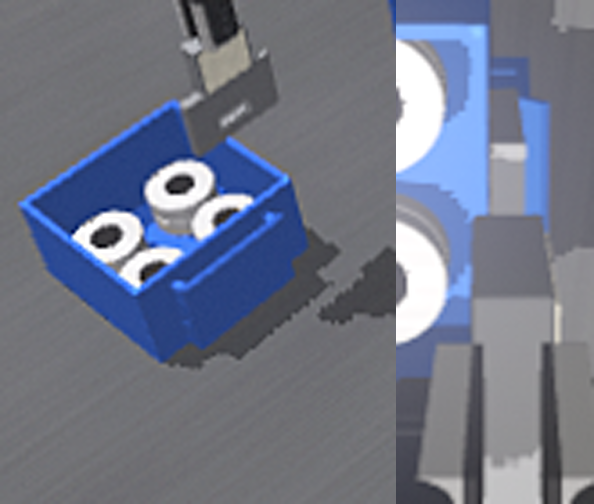

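{"api": "servo_tool", "payload": {"increments": [[[0,-1,-0.1,0.5,-0.2],[0,-2,-0.2,1.5,-0.2],[0,-3,-0.3,3,-0.2],[0,-3.1,-0.3,4.5,-0.2],[0,-3.1,-0.3,5.4,-0.2]]]}}

```text
t: 6.4
tool_pos: [0.5867, -0.2747, 0.1457]
tool_rot: [-2.096, -2.334, 0.001]
contact_force: [0.9, 0.1, -1.0]
opening: 0.0079
grip_force: 79.3
```

{"api": "servo_tool", "payload": {"increments": [[[0,0,0,0,0],[0,0,0,0,0]]]}}

```text
t: 6.6
tool_pos: [0.5878, -0.2749, 0.1486]
tool_rot: [-2.098, -2.338, 0.0]
contact_force: [-0.5, 0.1, -0.5]
opening: 0.0083
grip_force: 79.3
```

```bash
python3 -c "
from h import *
import pickle
to([.587,-.2775,.145],6)
D={n:shot(n) for n in('wrist','side','scene')};pickle.dump(D,open('d3.pkl','wb'))
g=lambda n,u,v,w,h:cv2.resize(D[n]['img'][v:v+h,u:u+w],(400,300),interpolation=cv2.INTER_CUBIC)
p=[proj(D[n],[.587,-.2775,.075]).astype(int) for n in('wrist','side','scene')];print(p)
cv2.imwrite('pics/g4.png',np.vstack([np.hstack([g('wrist',200,130,100,75),g('side',p[1][0]-32,p[1][1]-24,64,48)]),np.hstack([g('scene',p[2][0]-40,p[2][1]-30,80,60),g('wrist',60,60,400,300)])])[:,:,::-1])"
```

```text
t 6.6 shift [-0.25 -0.11  0.36] turn 0.19 | y ang 6.19 z [-7.e-04  5.e-04 -1.e+00] q6 -0.66 F [-0.5  0.1 -0.5] pos [ 0.5878 -0.2749  0.1486] open 0.0083
[array([250, 201]), array([362, 127]), array([119, 252])]
```

View pics/g4.png

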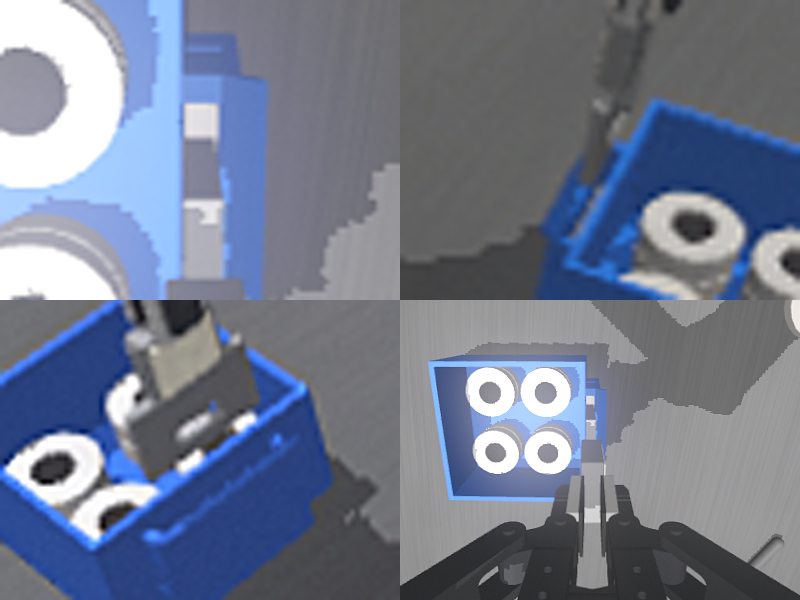

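The close view shows the blade hanging over the channel. In the wrist crop its end is at (183–217,140), the seat end at (184–217,103) and the front wall edge at x≈183. In the scene crop the blade's lower corners are at (148,180) and (258,105), and the front rim corners at (97,248) and (305,85). I'll compare the blade and the bin within each camera.

```bash
python3 -c "
from h import *
import pickle
D=pickle.load(open('d3.pkl','rb'));a=np.radians(6);B=np.array([[-np.cos(a),-np.sin(a)],[np.sin(a),-np.cos(a)]])
# B rows: bin x (inwards), bin y
O=np.array([.5878,-.2749]) # TCP
def f(n,u,v,z,l): print(l,n,(B@(onz(D[n],u,v,z)[:2]-O)*1000).round(1))
s=lambda x,y:(79+x*.2-.4,222+y*.2-.4)
h=.0833
for p,z,l in [((148,180),h,'bladeL'),((258,105),h,'bladeR'),((97,248),.065,'rimL'),((305,85),.065,'rimR'),((152,235),.061,'lipL'),((278,137),.061,'lipR')]: f('scene',*s(*p),z,l)
w=lambda x,y:(200+x/4-.4,130+y/4-.4)
for p,z,l in [((183,140),h,'bl in'),((217,140),h,'bl out'),((184,103),.036,'seat in'),((217,103),.036,'seat out'),((183,100),.065,'wall'),((265,80),.061,'lip end')]: f('wrist',*w(*p),z,l)
f('wrist',245,122,.065,'rimcorner')
d=lambda x,y:(362-32+x*.16-.4,127-24+y*.16-.4)
for p,z,l in [((655,102),.065,'rim far'),((573,268),.065,'rim near'),((590,180),h,'blade')]: f('side',*d(p[0]-400,p[1]),z,l)
"
```

```text
bladeL scene [ 1.5 29.3]
bladeR scene [ -1.9 -28.3]
rimL scene [ 4.4 59.4]
rimR scene [  7.2 -58.7]
lipL scene [-5.1 38.8]
lipR scene [ -4.4 -32. ]
bl in wrist [  5.2 -28.6]
bl out wrist [ -0.9 -28.6]
seat in wrist [  5.9 -25.5]
seat out wrist [ -1.2 -25.5]
wall wrist [  5.5 -32.1]
lip end wrist [-10.4 -35.3]
rimcorner wrist [  5.8 -56.8]
rim far side [ 7.2 60.3]
rim near side [  9.3 -57.4]
blade side [  1.7 -23.5]
```

The blade is aligned to about 0.5 mm in x, and the bin's centre is about 1 mm further along bin +y. I'll correct that and go down gently.

{"api": "servo_tool", "payload": {"increments": [[[0,-0.1,0,0.5,0],[0,-0.1,0,1,0],[0,-0.1,0,1.5,0],[0,-0.1,0,2,0],[0,-0.1,0,2.3,0]]]}}

```text
t: 7.25
tool_pos: [0.5877, -0.2761, 0.1251]
tool_rot: [-2.098, -2.337, 0.0]
contact_force: [-0.3, -0.4, -1.9]
opening: 0.0082
grip_force: 79.3
```

{"api": "servo_tool", "payload": {"increments": [[[0,0,0,0.3,0],[0,0,0,0.6,0],[0,0,0,0.9,0],[0,0,0,1.2,0],[0,0,0,1.2,0]]]}}

```text
t: 7.75
tool_pos: [0.5877, -0.2761, 0.1135]
tool_rot: [-2.098, -2.337, 0.0]
contact_force: [0.6, -0.8, -0.4]
opening: 0.0081
grip_force: 79.3
```

The lower edge is now at about 48 mm, inside the channel, with no contact force.

{"api": "servo_tool", "payload": {"increments": [[[0,0,0,0.3,0],[0,0,0,0.6,0],[0,0,0,0.9,0],[0,0,0,1.2,0],[0,0,0,1.2,0]]]}}

```text
t: 8.25
tool_pos: [0.5879, -0.2762, 0.1017]
tool_rot: [-2.098, -2.338, 0.0]
contact_force: [-0.1, 0.3, -0.6]
opening: 0.008
grip_force: 79.4
```

{"api": "servo_tool", "payload": {"increments": [[[0,0,0,0.2,0],[0,0,0,0.4,0],[0,0,0,0.6,0],[0,0,0,0.8,0],[0,0,0,0.8,0]]]}}

```text
t: 8.75
tool_pos: [0.5883, -0.2765, 0.0946]
tool_rot: [2.098, 2.337, 0.0]
contact_force: [-0.3, 0.2, 4.2]
opening: 0.008
grip_force: 80.0
```

{"api": "servo_tool", "payload": {"increments": [[[0,0,0,0.1,0],[0,0,0,0.2,0],[0,0,0,0.3,0],[0,0,0,0.4,0],[0,0,0,0.4,0]]]}}

```text
t: 9.25
tool_pos: [0.5887, -0.2766, 0.0923]
tool_rot: [2.098, 2.337, 0.0]
contact_force: [-3.1, 2.4, 11.7]
opening: 0.0082
grip_force: 81.0
```

{"api": "servo_tool", "payload": {"increments": [[[0,0,0,0.1,0],[0,0,0,0.2,0],[0,0,0,0.2,0],[0,0,0,0.2,0]]]}}

```text
t: 9.65
tool_pos: [0.5891, -0.2767, 0.0921]
tool_rot: [2.097, 2.336, 0.001]
contact_force: [-5.0, 3.3, 17.4]
opening: 0.0084
grip_force: 82.0
```

The hard stop is at TCP z = 0.092, as predicted (lower edge at 27 mm). I'll ease the push to about 12 N and check.

{"api": "servo_tool", "payload": {"increments": [[[0,0,0,-0.1,0],[0,0,0,-0.2,0],[0,0,0,-0.2,0],[0,0,0,-0.2,0]]]}}

```text
t: 10.05
tool_pos: [0.5888, -0.2767, 0.0923]
tool_rot: [2.097, 2.336, 0.001]
contact_force: [-2.2, 1.6, 10.2]
opening: 0.0082
grip_force: 80.9
```

```bash
python3 -c "
from h import *
to([.587,-.2775,.0923],6)
D={n:shot(n) for n in('wrist','side','scene')}
g=lambda n,u,v,w,h:cv2.resize(D[n]['img'][v:v+h,u:u+w],(400,300),interpolation=cv2.INTER_CUBIC)
cv2.imwrite('pics/g5.png',np.vstack([np.hstack([g('wrist',180,100,140,105),g('side',320,85,100,75)]),np.hstack([g('scene',65,205,100,75),g('scene',0,0,512,384)])])[:,:,::-1])
print(ctrl.get_obs()['contact_force'],ctrl.get_obs()['tool_pos'])"
```

```text
t 10.05 shift [-0.06 -0.19 -0.  ] turn 0.17 | y ang 6.17 z [ 0.0017 -0.001  -1.    ] q6 -0.66 F [-2.2  1.6 10.2] pos [ 0.5888 -0.2767  0.0923] open 0.0082
[-3.59963686  2.01271071  9.54936735] [ 0.58881864 -0.27670757  0.09228436]
```

View pics/g5.png

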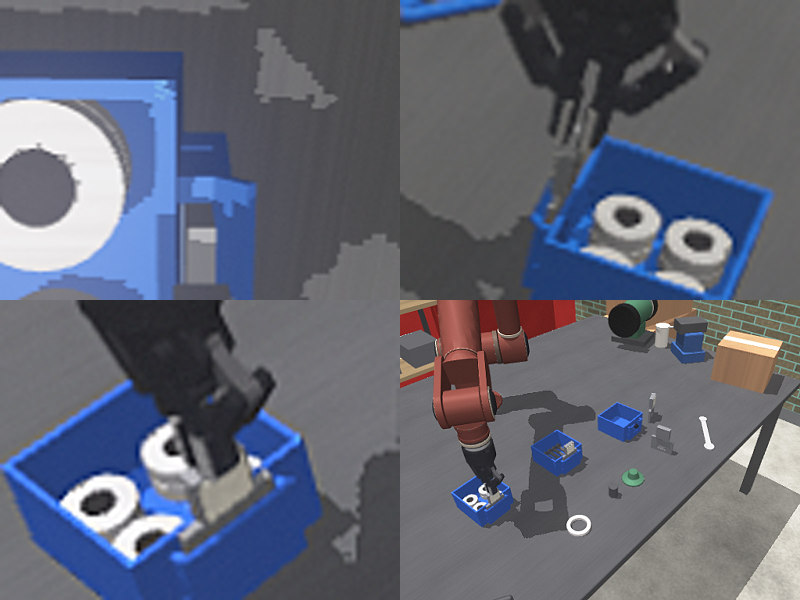

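The holder sits behind the lip across its full width with the label facing outwards. It is at the stop with a push of about 10 N, and the loose parts haven't moved. I'm handing the job in.

```bash
python3 -c "
from station import ctrl
print(ctrl.finish_job())"
```

```text
the job is handed in; nothing more can be done
None
```

I handed the job in with the holder still gripped and pressed to the hard stop in the collar bin's channel at about 10 N, label outwards, after about 10 s of the 38 s; the hand-in call returned no verdict.

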